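# Sand the wavy edge of a sprung printing block while floating its heavy press bed

### The job

Pick up the rubbing tool and press its foot into the near hollow of the wooden printing block's wavy edge until the heavy bed floats clear of its near buffers; keeping it floating, pressing steadily with about 2 to 8 N and never lifting off, pause there for 2 s, rub over the swell to the far hollow in about 4 s and pause there for 2 s. The bed must never run over to its far buffers, and the fingers must not touch the block. Then ease the bed gently back onto its near buffers, take the tool away, stand it upright on its mat and let go, leaving the dispenser, tub and pen cup alone.

Things in the scene. Friction and masses are not known exactly. Their poses are not given: they have to be found in the camera images.
- rubbing_tool: The rubbing tool, loose, 0.25 kg, upright: a round grey abrasive foot (diameter 40 mm, 60 mm tall) with a square wooden handle on top (36 x 36 mm, 55 mm tall, from 60 to 115 mm above the underside; grip it there, square across two faces). Origin: centre of its underside. z up along the tool, x and y square to the handle's faces.
- foot (a point): Point on the rubbing tool's axis, 22 mm above its underside: the middle of the part of the foot that should rub on the block. Foot radius 20 mm.
- block_mid (a point): The printing block: pale wood, 240 x about 120 x 40 mm, on a sprung slide on the bed. Point: middle of its underside, 40 mm above the table (9 mm lower on the near buffers). x: along the wavy edge, away from the robot (about world +x); y: the way it is pressed. Wavy edge: upright face on the -y side, y = -0.060 - 0.011*cos(2*pi*x/0.140) in m in this frame, x from -0.12 to 0.12.
- near_hollow (a point): Bottom of the wavy edge's hollow at the robot's end, start of the stroke: block frame (-0.070, -0.049, 0.022) m. The bed plate under the block is up to 30 mm high: a tool carried with its underside 36 to 48 mm above the table rubs properly and clears it; the block's top is at 71 to 80 mm.
- swell (a point): Crest of the middle swell of the wavy edge: block frame (0, -0.071, 0.022) m.
- far_hollow (a point): Bottom of the hollow at the far end of the wavy edge, where the stroke ends: block frame (0.070, -0.049, 0.022) m.
- block (a joint): How far (m) the block is pressed back along +y on its slide on the bed, 0 to 0.16, against a spring of 72 N/m (0 N at 0; drag 6 N per m/s, sliding mass 0.7 kg). This spring alone passes the tool's push on to the bed: about 8.7 N (0.121) lifts the bed off its near buffers, about 4.6 N (0.064) balances it floating at s = -0.04.
- rails: Fixed rail frame under the bed, 260 x 640 mm; its x and y axes are those of the block. Its origin lies below the block's middle when the bed stands at the crest of its track.
- bed: Heavy bed with a litho stone; on its crowned track it balances only at the crest and rolls off either way. Origin below the block: its y in the rails frame is its travel s: -0.075 m on the near buffers (start, at rest), 0 at the crest, +0.050 on the far ones. 23.7 kg with the block, give or take a seventh; drag 12 N per m/s. Gravity drives it off the crest with about 116 N per m of s.
- mat: Black rubber mat, 120 x 120 x 4 mm, fixed on the table, the rubbing tool's place. Origin: centre of its underside (top at 4 mm).
- dispenser: Grey tape dispenser, 65 x 150 x 80 mm, standing by; leave it alone. Origin: centre of its underside.
- tub: Open clear plastic tub, 120 x 160 x 55 mm, standing by; leave it alone. Origin: centre of its underside.
- pencup: Clear square pen cup 75 x 75 x 100 mm with pens up to 160 mm tall, standing by; leave it alone. Origin: centre of its underside.
There are look-alikes about, which are no part of the job. Several things have the shape of the mat; the one meant has the colours described above.

How it is judged (in metres and radians):
On the way, in this order (a step that is already met when the one before it is completed fails the run):
1. the foot presses in the near hollow with 1.5 to 9 N and the bed floats clear of its buffers, for 1.5 s (contact force between rubbing_tool and block between 1.5 and 9 N and y of bed in the frame of rails between -0.071 and 0.04 m and x of foot in the frame of block_mid between -0.095 and -0.04 m), for 1.5 s.
2. the same along the first half of the stroke (contact force between rubbing_tool and block between 1.5 and 9 N and y of bed in the frame of rails between -0.071 and 0.04 m and x of foot in the frame of block_mid between -0.04 and 0 m), for 0.6 s.
3. the same along the second half of the stroke (contact force between rubbing_tool and block between 1.5 and 9 N and y of bed in the frame of rails between -0.071 and 0.04 m and x of foot in the frame of block_mid between 0 and 0.04 m), for 0.6 s.
4. the same in the far hollow, for 1.5 s (contact force between rubbing_tool and block between 1.5 and 9 N and y of bed in the frame of rails between -0.071 and 0.04 m and x of foot in the frame of block_mid between 0.04 and 0.095 m), for 1.5 s.
At the end, for the whole second after the job is handed in: The rubbing tool stands upright (within 0.1 rad) on its mat, its axis within 40 mm of the mat's centre, let go and at rest; the bed rests on its near buffers (travel below -0.065 m, under 0.01 m/s) and the block has sprung back (below 0.01 m) (horizontal distance between rubbing_tool and mat below 0.04 m and height (world z) of rubbing_tool below 0.01 m and angle between rubbing_tool's own z axis and vertical below 0.1 rad and linear speed of rubbing_tool below 0.02 m/s and y of bed in the frame of rails below -0.065 m and linear speed of bed below 0.01 m/s and value of joint block below 0.01 m); the robot touches nothing.
It fails at once if the tool presses on the block with more than 20 N (contact force between rubbing_tool and block above 20 N).
It fails at once if the tool is off the edge in mid-stroke (under 0.2 N beside the swell) (contact force between rubbing_tool and block below 0.2 N and x of foot in the frame of block_mid between -0.04 and 0.04 m and y of foot in the frame of block_mid above -0.1 m and z of foot in the frame of block_mid below 0.04 m).
It fails at once if the bed runs over to its far buffers, or slams on its near ones at over 0.1 m/s (y of bed in the frame of rails above 0.04 m or (y of bed in the frame of rails below -0.065 m and linear speed of bed above 0.1 m/s)).
It fails at once if the fingers press on the block (contact force between the fingers and block above 0.5 N).
It fails at once if a bystander is moved by more than 20 mm (distance of any of dispenser, tub, pencup from where it was at the start of the episode above 0.02 m).
It also fails if it takes over 72 s, if anything falls off the work surface, if the arm or the gripper's body presses on something with over 40 N, if the wrist force passes 120 N, or if a joint passes its speed limit or range.

### The arm

A 6-joint arm with a two-finger parallel gripper is mounted at the origin on the work surface. World frame = base frame: x ahead of the robot, y to its left, z up, the work surface at z = 0. Lengths are in mm, angles in degrees, forces in N, time in s.
With the tool pointing down it reaches from about 300 to 850 mm from the base axis. Payload 4.2 kg.
Tool frame: the origin (TCP) lies midway between the tips of the shut fingers; the grasp point (between the pads) lies 19 mm behind it; z points along the fingers, y is the line along which they close (so a half turn about z gives the same grasp; the last joint's range is limited). The gripper opens to 91 mm and grips with 3 to 60 N. Pads are 32 mm wide; open, the fingers measure 118 mm over their backs; the gripper's body (76 mm by 178 mm) begins 60 mm behind the grasp point.
Start: joints at [75.287, 18.312, 89.639, -0, 72.044, -1.146], TCP at [134.892, 558.97, 213.976] pointing down, gripper open.
Joint ranges: [-177.97, 177.97], [-48.28, 115.42], [12.27, 149.76], [-77.06, 257.06], [2.81, 150.46], [-146.56, 146.56]. Speed limits (degrees/s): [147.25, 147.25, 180, 180, 180, 180].

### API

Orientations are given as [roll, pitch, yaw] about the fixed x, y, z axes, in that order (R = Rz(yaw) Ry(pitch) Rx(roll)).
In Python, from workcell import env gives the robot as it stands.
- The arm moves only by the tool send_rows, never from a script. Its argument "steps" is a list that holds one entry, the list of rows, each a list of 5 numbers: the shift along the tool's x, y, z scaled (see below), then the turn about the tool's z scaled (see below), then the opening, from 0 (shut) to 1 (fully open). In form: [[[dx, dy, dz, yaw, fingers], ...]]. A call has 1 to 5 rows; each row shifts and turns the commanded pose from where the row before left it, along the tool's axes as they then stand; what a row does not reach is not made up. The controller multiplies each number of a shift by 0.04 m and each number of a turn by 0.12 rad. A row lasts 1/12 s, in which the tool goes at most 41.7 mm and 7.16 degrees, less where a joint would pass 70% of its speed; a pose out of reach is approached as far as the arm can. A call with a number of a shift or a turn outside -1 to 1 is refused whole. A call with a gripper value outside its range is refused whole. The fingers move at their own pace and stop on an object; "squeeze" is the grip in N (left out, the last holds). Time passes only in rows, so rows that do not move let the fingers close. It gives the time, the measured TCP pose, the force, the opening and the grip force at its end, in the units of the state.
- env.state(): the state, without advancing time (a new reading comes with each control period).
- env.grab_frame(name): name is "scene" or "top" or "wrist"; returns a dict with "pixels" (480x640x3 uint8, red, green, blue), "depth" (480x640 float32, mm along the optical axis (not along the pixel's ray), 0 where there is no reading), "intrinsics" (3x3 intrinsics, pixels), "cam_to_world" (4x4, takes a point from camera to world coordinates). Camera axes: x right, y down, z forward; pixel columns grow to the right and rows downward; lengths in mm; the calibration is good to about 2 mm. A picture is of the moment at which its call begins.
- env.job_done(): hands the job in; it is judged then, once.
The state is a dict: "time_s": time; "qpos": joint angles; "qvel": joint speeds; "effort": joint torques, N m; "ee_pos": TCP position; "ee_rot": TCP orientation; "force": force on the tool from outside, world axes, zero at the start; "torque": the same for the moment, N m; "gripper_width": finger opening in mm; "gripper_force": force on a finger pad.
Only numpy, scipy, OpenCV 4.12 (cv2) and the standard library are available. Lean on these libraries where they do the work, as an engineer would, in place of code of your own. Each camera call takes 0.05 s, during which the arm holds its last target. There are 200 camera calls.

## Working session

There is one attempt and no reset: what is moved stays moved. The work goes in short steps, Python scripts to look and compute and a tool call to move; the robot and the scene stay as the last step left them, time stands still between calls to the robot, and variables do not carry over. Pictures are saved under pics/ and viewed, at most 10 in all, crops included, and the job is handed in when it is done.

Besides the shell and the picture viewer there is one more tool, called after "Emit:" in YAML: its name, and indented under it one key for each argument. send_rows: Moves the arm, as the interface text tells. Shifts and turns lie within -1 to 1; 1 stands for 0.04 m of shift or 0.12 rad of turn. Its arguments: {"type":"object","properties":{"steps":{"type":"array"},"squeeze":{"type":"number"}},"required":["steps"]}

```bash
mkdir -p pics; cat > h.py <<'E'
import numpy as np,cv2
from workcell import env
def pt(f,u,v,r=1):
    d=f["depth"][v-r:v+r+1,u-r:u+r+1]; d=np.median(d[d>0])
    K=np.array(f["intrinsics"]); p=np.array([(u-K[0,2])*d/K[0,0],(v-K[1,2])*d/K[1,1],d,1])
    return (np.array(f["cam_to_world"])@p)[:3].round(1)
E
python3 - <<'E'
from h import *
for n in("top","scene"):
    f=env.grab_frame(n); cv2.imwrite(f"pics/{n}.png",f["pixels"][:,:,::-1]); np.savez(f"{n}.npz",**f)
    print(np.array(f["cam_to_world"]).round(2).tolist())
s=env.state();print(s)
E
```

```text
[[-0.04, -0.98, 0.21, 276.9], [-1.0, 0.04, -0.01, -276.94], [-0.0, -0.21, -0.98, 1350.49], [0.0, 0.0, 0.0, 1.0]]
[[-0.57, 0.45, -0.68, 1219.79], [0.82, 0.32, -0.47, 183.97], [0.01, -0.83, -0.56, 612.05], [0.0, 0.0, 0.0, 1.0]]
{'time_s': 0.1, 'qpos': array([ 7.52859986e+01,  1.83484943e+01,  8.96977472e+01, -9.27380468e-05,
        7.20452528e+01, -1.14486602e+00]), 'qvel': array([-0.00521845, -0.10699843, -0.20074059,  0.0596154 , -0.01596396,
        0.103405  ]), 'effort': array([-5.94870053e-04, -4.13334632e+01, -2.32510275e+01,  7.28288549e-02,
        4.20979725e-02, -4.00749173e-05]), 'ee_pos': array([134.78214679, 558.5225382 , 213.21049728]), 'ee_rot': array([-1.79908522e+02, -1.73992971e-03,  1.66430892e+02]), 'force': array([-0.57539028, -0.0655161 , -0.1375301 ]), 'torque': array([-0.01861261,  0.02082964,  0.03567337]), 'gripper_force': 0.0, 'gripper_width': 91.41015224685223}
```

View pics/top.png

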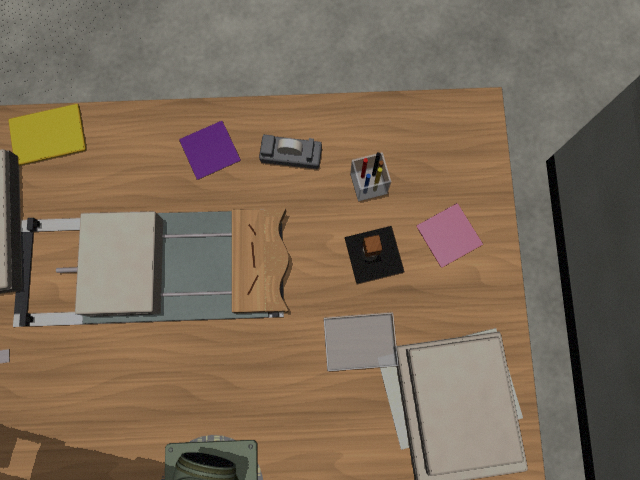

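View pics/scene.png

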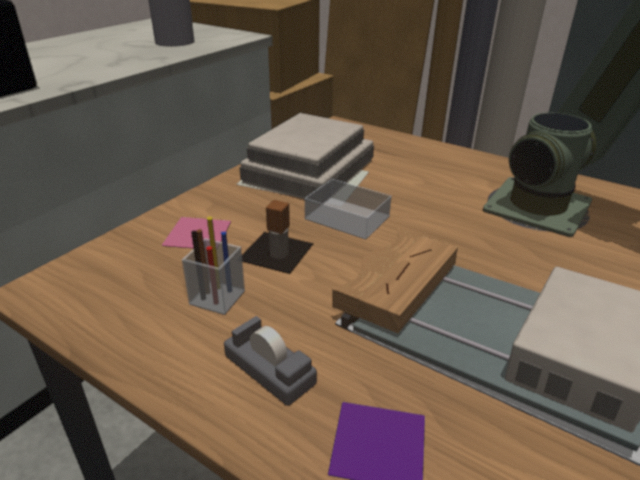

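The top view shows the tool (orange-brown handle at ~(373,246)) on the black mat (~(374,254)). The wavy edge is at x≈282–290, rows 208–313. Mat-shaped candidates are purple (210,150), pink (449,235), yellow (47,134) and black (374,254). Only the black one fits. I'll confirm it in an enlarged crop.

```bash
python3 - <<'E'
from h import *
f=dict(np.load("top.npz")); im=f["pixels"][:,:,::-1]
a=cv2.resize(im[200:325,225:415],None,fx=4,fy=4,interpolation=cv2.INTER_CUBIC); cv2.imwrite("pics/crop.png",a)
K=f["intrinsics"];T=f["cam_to_world"];D=f["depth"]
v,u=np.mgrid[:480,:640]
P=np.stack([(u-K[0,2])*D/K[0,0],(v-K[1,2])*D/K[1,1],D],-1)@T[:3,:3].T+T[:3,3]
Z=P[...,2]
# handle top
m=(Z>100)&(Z<130)&(u>355)&(u<392)&(v>225)&(v<262)
q=P[m];print("handle",m.sum(),q.mean(0).round(1),Z[m].min(),Z[m].max(),cv2.minAreaRect(q[:,:2].astype(np.float32)))
# mat
g=f["pixels"].max(-1)
m=(g<45)&(abs(Z-4)<6)&(u>335)&(u<412)&(v>215)&(v<295)
q=P[m];print("mat",m.sum(),q[:,2].mean(),cv2.minAreaRect(q[:,:2].astype(np.float32)))
# block top
m=(Z>60)&(Z<85)&(u>222)&(u<300)&(v>195)&(v<325)
q=P[m];print("block",m.sum(),np.median(q[:,2]))
r=cv2.minAreaRect(q[:,:2].astype(np.float32));print(r,cv2.boxPoints(r).round(1).tolist())
from scipy.optimize import least_squares
pts=[]
for vv in range(200,322):
    w=np.where(m[vv])[0]
    if len(w)>20: pts.append(P[vv,w.max()]+[0,0,0]) 
pts=np.array(pts)[2:-2]
def res(p):
    c,s=np.cos(p[2]),np.sin(p[2]);d=pts[:,:2]-p[:2]
    x=c*d[:,0]+s*d[:,1];y=-s*d[:,0]+c*d[:,1]
    return y+60+11*np.cos(2*np.pi*x/140)
for y0 in(-30,30):
  s=least_squares(res,[pts[:,0].mean(),pts[:,1].mean()+60,0],loss="soft_l1");print("wave",s.x.round(3),s.cost,len(pts))
o=s.x
for n,l in(("near",(-70,-49)),("swell",(0,-71)),("far",(70,-49))):
    c,si=np.cos(o[2]),np.sin(o[2]);print(n,(o[0]+c*l[0]-si*l[1]).round(1),(o[1]+si*l[0]+c*l[1]).round(1))
E
```

```text
handle 277 [ 521.8 -380.   117.7] 100.41165844216971 125.75233187544859 ((523.0062255859375, -380.5573425292969), (36.75385284423828, 36.077178955078125), 9.078621864318848)
mat 1820 4.072289914364462 ((520.1903686523438, -391.33404541015625), (117.97318267822266, 118.18565368652344), 11.662347793579102)
block 5270 70.03425137297722
((508.491455078125, -122.82688903808594), (130.0650177001953, 244.72323608398438), 89.85997772216797) [[386.0, -187.60000610351562], [630.7000122070312, -188.1999969482422], [631.0, -58.099998474121094], [386.29998779296875, -57.5]]
wave [ 5.06709e+02 -1.15951e+02 -3.00000e-03] 17.82394236657147 99
wave [ 5.06709e+02 -1.15951e+02 -3.00000e-03] 17.82394236657147 99
near 436.6 -164.7
swell 506.5 -187.0
far 576.6 -165.2
```

View pics/crop.png

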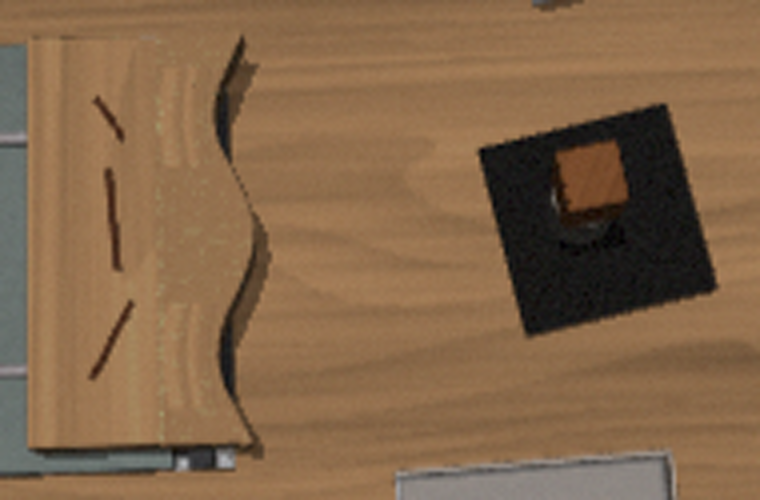

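The crop confirms it: the tool's handle is at crop (592,180), on the black mat centred at about (598,220). The wavy edge runs along crop x≈220–265. Next I'll carry the open gripper over the tool, then turn it.

Emit:
send_rows:
  steps:
    - [[-0.597,-0.821,0,0,1],[-0.597,-0.821,0,0,1],[-0.597,-0.821,0,0,1],[-0.597,-0.821,0,0,1],[-0.597,-0.821,0,0,1]]

```text
time_s: 0.52
ee_pos: [212.5, 369.3, 213.5]
ee_rot: [-180.0, -0.0, 166.5]
force: [1.4, -0.4, -0.4]
gripper_width: 91.3
gripper_force: 0.0
```

Emit:
send_rows:
  steps:
    - [[-0.597,-0.821,0,0,1],[-0.597,-0.821,0,0,1],[-0.597,-0.821,0,0,1],[-0.597,-0.821,0,0,1],[-0.597,-0.821,0,0,1]]

```text
time_s: 0.93
ee_pos: [289.9, 181.8, 213.8]
ee_rot: [180.0, 0.0, 166.5]
force: [0.2, 0.5, 0.3]
gripper_width: 91.0
gripper_force: 0.0
```

Emit:
send_rows:
  steps:
    - [[-0.597,-0.821,0,0,1],[-0.597,-0.821,0,0,1],[-0.597,-0.821,0,0,1],[-0.597,-0.821,0,0,1],[-0.597,-0.821,0,0,1]]

```text
time_s: 1.35
ee_pos: [367.5, -6.0, 213.9]
ee_rot: [180.0, 0.0, 166.4]
force: [1.1, 0.9, 0.5]
gripper_width: 91.1
gripper_force: 0.0
```

Emit:
send_rows:
  steps:
    - [[-0.597,-0.821,0,0,1],[-0.597,-0.821,0,0,1],[-0.597,-0.821,0,0,1],[-0.597,-0.821,0,0,1],[-0.597,-0.821,0,0,1]]

```text
time_s: 1.77
ee_pos: [445.1, -193.6, 213.6]
ee_rot: [180.0, -0.0, 166.4]
force: [1.4, 0.5, -0.0]
gripper_width: 91.3
gripper_force: 0.0
```

Emit:
send_rows:
  steps:
    - [[-0.597,-0.821,0,0,1],[-0.597,-0.821,0,0,1],[-0.597,-0.821,0,0,1],[-0.597,-0.821,0,0,1],[-0.597,-0.821,0,0,1]]

```text
time_s: 2.18
ee_pos: [522.8, -381.0, 213.2]
ee_rot: [180.0, -0.1, 166.4]
force: [0.9, 0.1, 0.1]
gripper_width: 91.2
gripper_force: 0.0
```

Emit:
send_rows:
  steps:
    - [[0,0,0,1,1],[0,0,0,1,1],[0,0,0,1,1],[0,0,0,1,1],[0,0,0,1,1]]

```text
time_s: 2.6
ee_pos: [522.3, -379.2, 213.1]
ee_rot: [-180.0, -0.1, 131.7]
force: [0.2, -0.2, 0.5]
gripper_width: 90.8
gripper_force: 0.0
```

Emit:
send_rows:
  steps:
    - [[0,0,0,1,1],[0,0,0,1,1],[0,0,0,1,1],[0,0,0,1,1],[0,0,0,1,1]]

```text
time_s: 3.02
ee_pos: [522.4, -379.0, 213.3]
ee_rot: [-180.0, -0.1, 97.3]
force: [0.0, -0.7, 0.4]
gripper_width: 91.4
gripper_force: 0.0
```

Emit:
send_rows:
  steps:
    - [[0,0,0,1,1],[0,0,0,1,1],[0,0,0,1,1],[0,0,0,1,1],[0,0,0,1,1]]

```text
time_s: 3.43
ee_pos: [522.4, -379.0, 213.2]
ee_rot: [-179.9, -0.0, 63.0]
force: [0.3, 0.3, -0.6]
gripper_width: 91.6
gripper_force: 0.0
```

Emit:
send_rows:
  steps:
    - [[0,0,0,1,1],[0,0,0,1,1],[0,0,0,1,1],[0,0,0,1,1],[0,0,0,1,1]]

```text
time_s: 3.85
ee_pos: [522.4, -379.0, 213.3]
ee_rot: [-179.9, 0.0, 28.6]
force: [-0.4, 0.5, 0.6]
gripper_width: 91.5
gripper_force: 0.0
```

Emit:
send_rows:
  steps:
    - [[0,0,0,1,1],[0,0,0,1,1],[0,0,0,0.9,1],[0,0,0,0,1]]

```text
time_s: 4.18
ee_pos: [522.4, -379.0, 213.3]
ee_rot: [-179.9, 0.0, 8.9]
force: [0.1, -0.1, -0.1]
gripper_width: 91.2
gripper_force: 0.0
```

```bash
python3 - <<'E'
from h import *
f=env.grab_frame("wrist"); cv2.imwrite("pics/w1.png",f["pixels"][:,:,::-1]); np.savez("w1.npz",**f)
s=env.state();print(s["time_s"],s["ee_pos"],s["ee_rot"],s["force"])
K=f["intrinsics"];T=f["cam_to_world"];D=f["depth"]
v,u=np.mgrid[:480,:640]
P=np.stack([(u-K[0,2])*D/K[0,0],(v-K[1,2])*D/K[1,1],D],-1)@T[:3,:3].T+T[:3,3]
m=(abs(P[...,2]-118)<5)&(D>0)&(np.hypot(P[...,0]-522,P[...,1]+380)<40)
q=P[m];print(m.sum(),q.mean(0) if m.any() else 0, cv2.minAreaRect(q[:,:2].astype(np.float32)) if m.any() else 0)
E
```

```text
4.2333 [ 522.44050227 -379.0341237   213.36135037] [-1.79950564e+02  3.98322506e-02  9.11250856e+00] [-0.20907008 -0.81386453 -0.67340271]
2722 [ 524.61825122 -382.70253614  117.24970239] ((523.8189086914062, -382.7463073730469), (35.941219329833984, 35.727806091308594), 9.727303504943848)
```

View pics/w1.png

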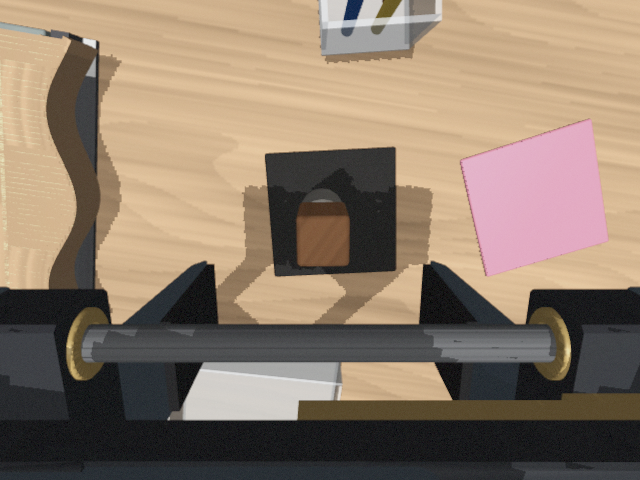

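The wrist view shows the handle square between the fingers, at about (323,240), on the black mat. Next I'll centre, descend and grip.

Emit:
send_rows:
  steps:
    - [[0.015,0.075,0.697,0,1],[0,0,0.697,0,1],[0,0,0.697,0,1],[0,0,0.697,0,1],[0,0,0.697,0,1]]

```text
time_s: 4.65
ee_pos: [523.5, -381.9, 73.1]
ee_rot: [-180.0, 0.0, 9.2]
force: [0.3, 0.2, 0.6]
gripper_width: 91.5
gripper_force: 0.0
```

Emit:
send_rows:
  steps:
    - [[0,0,0,0,1],[0,0,0,0,0],[0,0,0,0,0],[0,0,0,0,0],[0,0,0,0,0]]
  squeeze: 55

```text
time_s: 5.07
ee_pos: [524.7, -382.8, 76.7]
ee_rot: [179.8, -0.2, 9.0]
force: [0.4, 0.9, 0.0]
gripper_width: 67.2
gripper_force: 0.0
```

Emit:
send_rows:
  steps:
    - [[0,0,0,0,0],[0,0,0,0,0],[0,0,0,0,0],[0,0,0,0,0],[0,0,0,0,0]]

```text
time_s: 5.48
ee_pos: [523.7, -382.0, 74.6]
ee_rot: [180.0, -0.0, 9.0]
force: [-0.1, 0.3, 0.0]
gripper_width: 36.0
gripper_force: 55.0
```

Emit:
send_rows:
  steps:
    - [[0,0,-0.48,0,0],[0,0,-0.48,0,0],[0,0,0,0.655,0],[0,0,0,0.655,0],[0,0,0,0,0]]

```text
time_s: 5.9
ee_pos: [523.4, -381.8, 112.6]
ee_rot: [-180.0, 0.0, -0.1]
force: [0.3, 0.3, -2.5]
gripper_width: 35.6
gripper_force: 55.0
```

Emit:
send_rows:
  steps:
    - [[-0.434,-0.76,0,0,0],[-0.434,-0.76,0,0,0],[-0.434,-0.76,0,0,0],[-0.434,-0.76,0,0,0],[-0.434,-0.76,0,0,0]]

```text
time_s: 6.32
ee_pos: [435.4, -228.4, 112.2]
ee_rot: [-179.9, 0.1, 0.1]
force: [-0.1, 0.3, -2.4]
gripper_width: 35.9
gripper_force: 54.9
```

Emit:
send_rows:
  steps:
    - [[0,0,0,0,0],[0,0,0,0,0],[0,0,0,0,0]]

```text
time_s: 6.57
ee_pos: [437.6, -230.4, 113.1]
ee_rot: [180.0, -0.1, 0.1]
force: [1.1, 0.3, -2.9]
gripper_width: 35.7
gripper_force: 54.9
```

```bash
python3 - <<'E'
from h import *
F=[];f0=np.load("top.npz")
for i in range(4):
    f=env.grab_frame("top"); s=env.state(); F.append(s["force"])
    if i==0: np.savez("base.npz",**f); cv2.imwrite("pics/base.png",f["pixels"][:,:,::-1])
    g0=f0["pixels"][195:330,45:210]; g=f["pixels"][195:330,45:210]
    a,b=[cv2.cvtColor(x,cv2.COLOR_RGB2GRAY).astype(np.float32) for x in(g0,g)]
    print(cv2.phaseCorrelate(a,b,cv2.createHanningWindow(a.shape[::-1],cv2.CV_32F)),np.abs(a-b).mean())
print(s["time_s"],s["ee_pos"],s["ee_rot"],np.array(F).mean(0),np.array(F).std(0))
f=env.grab_frame("wrist");cv2.imwrite("pics/w2.png",f["pixels"][:,:,::-1])
print(f0["depth"][265,115],f0["intrinsics"],pt(f0,115,265),pt(f0,200,265))
E
```

```text
((-0.016186645653135656, 0.49898834541434667), 0.9941162219263399) 9.785006
((-0.03840291238680038, 0.5053199773031309), 0.9750446288183393) 9.805701
((-0.002263482093468383, 0.47183092169734664), 0.9957170980947989) 9.794568
((-0.014874320413355235, 0.48499005375417426), 0.9763713099632734) 9.8118515
6.7667 [ 437.59299278 -230.92031009  112.78134571] [ 1.79990236e+02 -1.72054700e-02 -4.40544537e-02] [-0.41895684  0.45951852 -2.85616745] [0.18880767 0.90601859 0.64600193]
1265.2123 [[563.73654872   0.         329.43466365]
 [  0.         563.73654872 238.28931724]
 [  0.           0.           1.        ]] [499.6 196.6 106.7] [506.1  25.   26.3]
```

View pics/base.png

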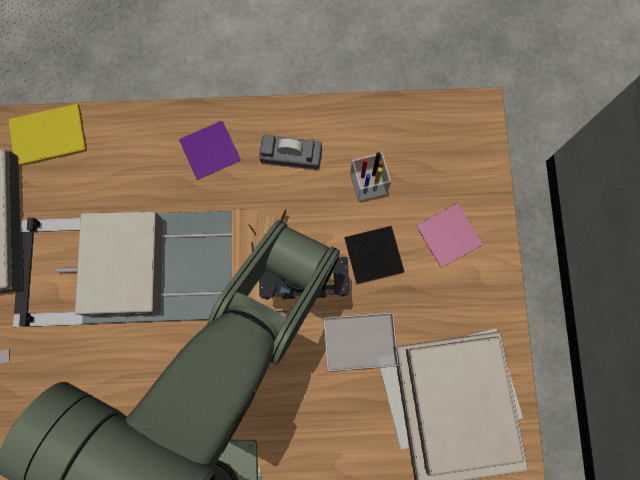

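View pics/w2.png

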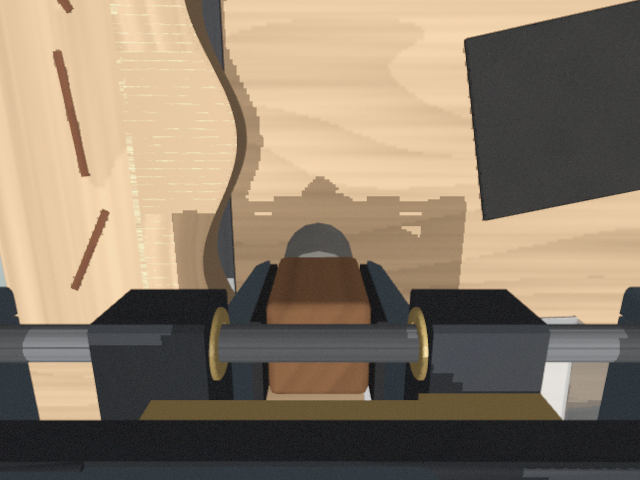

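The base view shows the stone at cols 78–157 with its right edge at u≈157, not hidden by the arm, so I can track the bed there. The wrist view shows the foot standing clear of the near hollow, which is at about (210,260). I'll write the bed tracker and advisor, then touch the edge and preload below lift-off.

```bash
cat > ctl.py <<'E'
# usage: ctl.py sref_mm dx_total_mm [reset]: track bed, filter, advise the next 5 rows (scaled tool dx,dy)
import sys,os
from h import *
from scipy.linalg import solve_discrete_are
k,g,c,M=72.,116.,12.,23.7
X0,B0=506.7,-115.95
xs=np.linspace(-130,130,2601); w=-60-11*np.cos(2*np.pi*xs/140)
def yc(x):
    d=20**2-(xs-x)**2; i=d>=0
    return (w[i]-np.sqrt(d[i])).min()        # foot-centre y touching the edge
def edge(f):
    a=cv2.cvtColor(f["pixels"],cv2.COLOR_RGB2GRAY).astype(float)[222:306]; r=[]
    for row in a:
        d=np.diff(row); seg=slice(100,175); j=100+np.argmin(d[seg]); q=-d[j-3:j+4]; q=q.clip(0)
        r.append((q*np.arange(j-3,j+4)).sum()/q.sum())
    return np.median(r)*.5+np.mean(r)*.5
u0=edge(np.load("base.npz"))
def travel(u):
    s=-.075
    for _ in range(4):
        h=9*(1-(s/.075)**2); s=-.075+(-(u-329.4)*(1265.2-h)+(u0-329.4)*1265.2)/563.7/1000
    return s
def sim(z,Ya,Yb,dt,n=20):
    s,v,b=z
    for i in range(n):
        Y=Ya+(Yb-Ya)*(i+.5)/n
        v+=dt/n*(k*(Y-s)+g*s-c*v+b)/M; s+=dt/n*v
        if s<-.075: s,v=-.075,max(v,0)
    return np.array([s,v,b])
sref,dx=float(sys.argv[1])/1000,float(sys.argv[2])
f=env.grab_frame("top"); st=env.state(); t=st["time_s"]; p=st["ee_pos"]
sm=travel(edge(f)); x=p[0]-X0; Y=(p[1]-B0-75-yc(x))/1000
if len(sys.argv)>3 or not os.path.exists("kf.npz"):
    z=np.array([sm,0,0]); P=np.diag([1e-6,1e-6,.3**2])
else:
    o=np.load("kf.npz"); dt=t-o["t"]; Ya=float(o["Y"])
    fz=lambda z: sim(sim(z,Ya,Y,dt-.05),Y,Y,.05)
    z=fz(o["z"]); J=np.array([(fz(o["z"]+e)-fz(o["z"]-e))/2e-4 for e in np.eye(3)*1e-4]).T
    P=J@o["P"]@J.T+np.diag([1e-7,4e-6,.01])*dt
    H=np.array([1,0,0]); K=P@H/(P[0,0]+.0005**2); 
    if z[0]>-.0745 or sm>-.073: z=z+K*(sm-z[0]); P=P-np.outer(K,H@P)
    else: P=np.diag([1e-6,1e-6,.3**2])
np.savez("kf.npz",z=z,P=P,t=t,Y=Y)
T=.467
A=np.eye(3);Bm=np.zeros(3)
def lin(e,u):
    s,v,Yy=e
    for i in range(40):
        Yi=Yy+u*min(1,(i+.5)/40*T/.417); v+=T/40*(k*(Yi-s)+g*s-c*v)/M; s+=T/40*v
    return np.array([s,v,Yy+u])
A=np.array([lin(e,0) for e in np.eye(3)]).T; Bm=lin(np.zeros(3),1)[:,None]
Q=np.diag([1e4,2e3,1e3]); S=solve_discrete_are(A,Bm,Q,[[1.5e4]])
Kl=np.linalg.solve([[1.5e4]]+Bm.T@S@Bm,Bm.T@S@A)[0]
Yr=-((g-k)*sref+z[2])/k
dY=float(-Kl@np.array([z[0]-sref,z[1],Y-Yr]))
zn=sim(sim(z,Y,Y+dY,.417),Y+dY,Y+dY,.05)
print(f"t {t:.2f} s_meas {sm*1e3:.1f} s {z[0]*1e3:.1f} v {z[1]*1e3:.1f}mm/s b {z[2]:.2f}N Y {Y*1e3:.1f} F {k*(Y-z[0]):.2f} Fmeas {st['force'].round(1)} x {x:.1f} p {p.round(1)}")
xx=np.linspace(x,x+dx,6); yy=np.array([yc(q) for q in xx])
print(f"dY {dY*1e3:.1f} ; s_next {zn[0]*1e3:.1f} v {zn[1]*1e3:.1f} F {k*(Y+dY-zn[0]):.2f}")
print("dx",(np.diff(xx)/40).round(3),"dy",(-(dY*200+np.diff(yy))/40).round(3))
E
python3 ctl.py -40 0 reset
```

```text
t 6.87 s_meas -75.0 s -75.0 v 0.0mm/s b 0.00N Y -120.7 F -3.29 Fmeas [ 0.2 -0.2 -2.5] x -69.4 p [ 437.3 -230.7  112.7]
dY 208.7 ; s_next -74.4 v 11.6 F 11.69
dx [0. 0. 0. 0. 0.] dy [-1.044 -1.044 -1.044 -1.044 -1.044]
```

Emit:
send_rows:
  steps:
    - [[0,-0.34,0,0,0],[0,-0.34,0,0,0],[0,-0.34,0,0,0],[0,-0.1,0,0,0],[0,-0.1,0,0,0]]

```text
time_s: 7.28
ee_pos: [436.9, -180.7, 112.9]
ee_rot: [180.0, 0.0, 0.1]
force: [-1.5, -0.7, -2.7]
gripper_width: 36.0
gripper_force: 55.0
```

Emit:
send_rows:
  steps:
    - [[0,-0.1,0,0,0],[0,-0.1,0,0,0],[0,-0.1,0,0,0],[0,-0.1,0,0,0],[0,-0.1,0,0,0]]

```text
time_s: 7.7
ee_pos: [437.2, -161.4, 113.1]
ee_rot: [180.0, -0.0, -0.0]
force: [-0.1, -2.6, -0.6]
gripper_width: 36.0
gripper_force: 55.0
```

```bash
python3 ctl.py -40 0 reset
```

```text
t 7.75 s_meas -75.0 s -75.0 v 0.0mm/s b 0.00N Y -50.6 F 1.76 Fmeas [ 0.  -0.6 -1.2] x -69.6 p [ 437.1 -160.6  113. ]
dY 125.8 ; s_next -74.5 v 8.6 F 10.78
dx [0. 0. 0. 0. 0.] dy [-0.629 -0.629 -0.629 -0.629 -0.629]
```

Emit:
send_rows:
  steps:
    - [[0,-0.14,0,0,0],[0,-0.14,0,0,0],[0,-0.14,0,0,0],[0,-0.14,0,0,0],[0,-0.14,0,0,0]]

```text
time_s: 8.17
ee_pos: [437.4, -133.0, 113.2]
ee_rot: [179.9, -0.1, -0.0]
force: [-0.1, -5.0, 0.9]
gripper_width: 35.7
gripper_force: 55.0
```

Emit:
send_rows:
  steps:
    - [[0,-0.14,0,0,0],[0,-0.14,0,0,0],[0,-0.14,0,0,0],[0,-0.14,0,0,0],[0,-0.14,0,0,0]]

```text
time_s: 8.58
ee_pos: [437.5, -105.4, 113.4]
ee_rot: [179.9, -0.1, 0.0]
force: [0.5, -6.2, 2.6]
gripper_width: 35.7
gripper_force: 55.0
```

Emit:
send_rows:
  steps:
    - [[0,-0.14,0,0,0],[0,-0.14,0,0,0],[0,-0.14,0,0,0],[0,-0.14,0,0,0],[0,-0.14,0,0,0]]

```text
time_s: 9.0
ee_pos: [437.7, -78.0, 113.6]
ee_rot: [179.8, -0.1, 0.1]
force: [-0.2, -8.7, 3.9]
gripper_width: 35.7
gripper_force: 55.0
```

```bash
python3 ctl.py -40 0 reset
```

```text
t 9.05 s_meas -70.1 s -70.1 v 0.0mm/s b 0.00N Y 32.9 F 7.42 Fmeas [ 1.  -6.6  2.6] x -69.1 p [437.6 -77.  113.5]
dY 21.8 ; s_next -70.6 v 3.0 F 9.02
dx [0. 0. 0. 0. 0.] dy [-0.109 -0.109 -0.109 -0.109 -0.109]
```

```bash
python3 ctl.py -40 0; python3 ctl.py -40 0;python3 - <<'E'
from h import *
f=env.grab_frame("top");b=np.load("base.npz")
for a in(b,f):
    g=cv2.cvtColor(a["pixels"],cv2.COLOR_RGB2GRAY).astype(int); print(g[230,150:164],g[300,148:164], g[265,70:84],a["depth"][265,150:162].round())
E
```

```text
t 9.10 s_meas -71.2 s -71.0 v -1.7mm/s b -0.00N Y 32.4 F 7.45 Fmeas [ 0.1 -8.5  2.3] x -69.1 p [437.6 -77.5 113.5]
dY 24.5 ; s_next -72.3 v 1.9 F 9.30
dx [0. 0. 0. 0. 0.] dy [-0.122 -0.122 -0.122 -0.122 -0.122]
t 9.15 s_meas -70.3 s -70.7 v -3.0mm/s b 0.02N Y 32.1 F 7.40 Fmeas [ 0.6 -8.3  1.5] x -69.1 p [437.6 -77.8 113.5]
dY 24.9 ; s_next -72.5 v 1.3 F 9.33
dx [0. 0. 0. 0. 0.] dy [-0.125 -0.125 -0.125 -0.125 -0.125]
[171 168 169 119 128  51  56  51  54  52  49  52  55  69] [172 170 168 156 125  55  54  54  52  51  51  54  51  66  70  70] [129 130 130 129 132 131 129 129 171 173 174 172 171 172] [1264. 1266. 1264. 1267. 1265. 1282. 1289. 1295. 1302. 1314. 1320. 1331.]
[173 172 170 122 132  54  57  56  54  56  53  54  52  67] [30 32 35 33 31 33 35 33 33 31 37 32 35 35 33 34] [133 130 130 133 134 131 130 132 173 177 172 174 172 173] [1260. 1265. 1265.  844.  840.  845.  839.  841.  844.  840.  843.  843.]
```

The arm now covers the stone's lower right edge, so that reading was false and the bed has not moved. I'll track the left edge (u≈78) instead, with the depth of the stone's top.

```bash
python3 - <<'E'
s=open("ctl.py").read()
a=s.index("def edge");b=s.index("def sim")
s=s[:a]+'''def edge(f):
    a=cv2.cvtColor(f["pixels"],cv2.COLOR_RGB2GRAY).astype(float); r=[]
    for v in [*range(220,260),*range(280,304)]:
        d=np.diff(a[v]).clip(0); j=45+np.argmax(d[45:95]); r.append((d[j-1:j+2]*np.arange(j-1,j+2)).sum()/d[j-1:j+2].sum())
    r=np.array(r); r=r[abs(r-np.median(r))<3]; u=r.mean(); q=f["depth"][222:300,int(u)+5:int(u)+45]
    return u,q[q>1100].mean()
u0,d0=edge(np.load("base.npz"))
def travel(e): return -.075+(-(e[0]-329.4)*e[1]+(u0-329.4)*d0)/563.7/1000
'''+s[b:]
s=s.replace('sm=travel(edge(f));','e=edge(f); sm=travel(e);').replace('print(f"t {t','print(f"u {e[0]-u0:.2f} d {e[1]-d0:.2f} t {t')
open("ctl.py","w").write(s)
E
python3 ctl.py -40 0 reset; python3 ctl.py -40 0 
```

```text
u 0.04 d -0.05 t 9.25 s_meas -75.1 s -75.1 v 0.0mm/s b 0.00N Y 31.9 F 7.70 Fmeas [ 0.4 -8.2  2.2] x -69.1 p [437.6 -78.1 113.5]
dY 28.3 ; s_next -74.3 v 6.6 F 9.69
dx [0. 0. 0. 0. 0.] dy [-0.142 -0.142 -0.142 -0.142 -0.142]
u 0.01 d 0.05 t 9.30 s_meas -75.0 s -75.0 v 0.0mm/s b 0.00N Y 31.8 F 7.69 Fmeas [ 0.1 -8.   2. ] x -69.1 p [437.6 -78.1 113.5]
dY 28.3 ; s_next -74.4 v 6.5 F 9.68
dx [0. 0. 0. 0. 0.] dy [-0.141 -0.141 -0.141 -0.141 -0.141]
```

Emit:
send_rows:
  steps:
    - [[0,-0.13,0,0,0],[0,-0.13,0,0,0],[0,-0.13,0,0,0],[0,-0.13,0,0,0],[0,-0.13,0,0,0]]

```text
time_s: 9.72
ee_pos: [437.8, -52.5, 113.8]
ee_rot: [179.8, -0.1, 0.1]
force: [-0.5, -11.1, 5.3]
gripper_width: 35.5
gripper_force: 55.0
```

```bash
python3 ctl.py -38 0
```

```text
u -0.92 d 0.06 t 9.77 s_meas -72.9 s -73.8 v 9.4mm/s b 0.41N Y 58.4 F 9.52 Fmeas [-0.1 -9.2  3.9] x -69.0 p [437.7 -51.6 113.7]
dY -16.3 ; s_next -65.5 v 22.4 F 7.74
dx [0. 0. 0. 0. 0.] dy [0.081 0.081 0.081 0.081 0.081]
```

Emit:
send_rows:
  steps:
    - [[0,0.08,0,0,0],[0,0.08,0,0,0],[0,0.08,0,0,0],[0,0.08,0,0,0],[0,0.08,0,0,0]]

```text
time_s: 10.18
ee_pos: [437.7, -68.2, 113.6]
ee_rot: [179.9, -0.1, 0.0]
force: [0.5, -6.7, 2.9]
gripper_width: 36.2
gripper_force: 55.0
```

```bash
python3 ctl.py -38 0
```

```text
u -6.42 d 0.27 t 10.23 s_meas -60.5 s -60.7 v 35.5mm/s b 0.87N Y 41.2 F 7.34 Fmeas [ 0.6 -8.3  3.8] x -69.0 p [437.7 -68.7 113.6]
dY -33.9 ; s_next -43.9 v 30.5 F 3.69
dx [0. 0. 0. 0. 0.] dy [0.17 0.17 0.17 0.17 0.17]
```

Emit:
send_rows:
  steps:
    - [[0,0.18,0,0,0],[0,0.18,0,0,0],[0,0.17,0,0,0],[0,0.17,0,0,0],[0,0.17,0,0,0]]

```text
time_s: 10.65
ee_pos: [437.4, -102.3, 113.1]
ee_rot: [-180.0, -0.1, -0.0]
force: [0.9, -3.7, -0.5]
gripper_width: 35.4
gripper_force: 55.0
```

```bash
python3 ctl.py -38 0
```

```text
u -11.67 d 0.59 t 10.70 s_meas -48.6 s -48.2 v 20.8mm/s b 0.67N Y 6.4 F 3.94 Fmeas [ 0.8 -6.1 -0.2] x -69.3 p [ 437.4 -103.5  113. ]
dY 6.6 ; s_next -42.8 v 6.3 F 4.02
dx [0. 0. 0. 0. 0.] dy [-0.033 -0.033 -0.033 -0.033 -0.033]
```

Emit:
send_rows:
  steps:
    - [[0,-0.03,0,0,0],[0,-0.03,0,0,0],[0,-0.03,0,0,0],[0,-0.03,0,0,0],[0,-0.03,0,0,0]]

```text
time_s: 11.12
ee_pos: [437.4, -95.9, 113.0]
ee_rot: [180.0, -0.0, -0.0]
force: [1.2, -5.6, 1.0]
gripper_width: 35.9
gripper_force: 55.0
```

```bash
python3 ctl.py -38 0
```

```text
u -11.10 d 0.58 t 11.17 s_meas -49.9 s -49.2 v -6.7mm/s b 0.39N Y 14.2 F 4.57 Fmeas [ 1.8 -4.9 -1.1] x -69.3 p [437.4 -95.7 112.9]
dY 20.4 ; s_next -53.1 v -5.3 F 6.31
dx [0. 0. 0. 0. 0.] dy [-0.102 -0.102 -0.102 -0.102 -0.102]
```

```bash
sed -i 's/\[1e-7,4e-6,.01\]/[1e-7,3e-5,.06]/' ctl.py; python3 - <<'E'
import numpy as np
o=dict(np.load("kf.npz")); o["z"]=np.array([-.0497,-.009,.1]); o["P"]=np.diag([.0005**2,.004**2,.3**2]); np.savez("kf.npz",**o)
E
```

Emit:
send_rows:
  steps:
    - [[0,-0.16,0,0,0],[0,-0.14,0,0,0],[0,-0.12,0,0,0],[0,-0.1,0,0,0],[0,-0.08,0,0,0]]

```text
time_s: 11.58
ee_pos: [437.4, -72.3, 113.2]
ee_rot: [179.9, -0.1, 0.1]
force: [1.1, -7.2, 0.8]
gripper_width: 36.1
gripper_force: 55.0
```

```bash
python3 ctl.py -38 0
```

```text
u -9.70 d 0.45 t 11.63 s_meas -53.1 s -53.2 v -4.1mm/s b 0.28N Y 38.2 F 6.58 Fmeas [ 1.9 -5.5  2.2] x -69.3 p [437.4 -71.8 113.2]
dY -3.6 ; s_next -52.3 v 6.3 F 6.25
dx [0. 0. 0. 0. 0.] dy [0.018 0.018 0.018 0.018 0.018]
```

Emit:
send_rows:
  steps:
    - [[0,0.01,0,0,0],[0,0.01,0,0,0],[0,0.02,0,0,0],[0,0.02,0,0,0],[0,0.02,0,0,0]]

```text
time_s: 12.05
ee_pos: [437.4, -75.7, 113.3]
ee_rot: [179.9, -0.1, 0.0]
force: [1.0, -6.6, 2.1]
gripper_width: 35.6
gripper_force: 55.0
```

```bash
python3 ctl.py -38 0
```

```text
u -11.33 d 0.65 t 12.10 s_meas -49.3 s -49.4 v 13.8mm/s b 0.49N Y 34.2 F 6.02 Fmeas [ 0.6 -6.3  1.9] x -69.3 p [437.4 -75.8 113.2]
dY -17.6 ; s_next -41.9 v 14.6 F 4.22
dx [0. 0. 0. 0. 0.] dy [0.088 0.088 0.088 0.088 0.088]
```

Emit:
send_rows:
  steps:
    - [[0,0.1,0,0,0],[0,0.09,0,0,0],[0,0.09,0,0,0],[0,0.09,0,0,0],[0,0.08,0,0,0]]

```text
time_s: 12.52
ee_pos: [437.1, -93.4, 112.9]
ee_rot: [-180.0, -0.0, -0.0]
force: [1.6, -4.2, -0.1]
gripper_width: 35.9
gripper_force: 55.0
```

```bash
python3 ctl.py -38 0
```

```text
u -13.70 d 0.78 t 12.57 s_meas -43.9 s -43.9 v 9.4mm/s b 0.37N Y 16.1 F 4.32 Fmeas [ 0.6 -6.   1.1] x -69.5 p [437.2 -93.9 113. ]
dY 2.8 ; s_next -41.3 v 3.4 F 4.33
dx [0. 0. 0. 0. 0.] dy [-0.014 -0.014 -0.014 -0.014 -0.014]
```

Emit:
send_rows:
  steps:
    - [[0,-0.02,0,0,0],[0,-0.02,0,0,0],[0,-0.02,0,0,0],[0,-0.02,0,0,0],[0,-0.02,0,0,0]]

```text
time_s: 12.98
ee_pos: [437.1, -89.1, 113.0]
ee_rot: [180.0, -0.0, -0.0]
force: [0.7, -5.3, 1.3]
gripper_width: 36.0
gripper_force: 55.0
```

```bash
python3 ctl.py -38 15.5
```

```text
u -14.44 d 0.80 t 13.03 s_meas -42.3 s -42.2 v 1.9mm/s b 0.29N Y 21.0 F 4.55 Fmeas [ 1.4 -5.   0.8] x -69.6 p [437.1 -89.  113. ]
dY 1.1 ; s_next -41.5 v 1.7 F 4.57
dx [0.077 0.078 0.077 0.078 0.078] dy [0.001 0.009 0.017 0.022 0.027]
```

Emit:
send_rows:
  steps:
    - [[0.06,0.0,0,0,0],[0.078,0.008,0,0,0],[0.078,0.016,0,0,0],[0.078,0.022,0,0,0],[0.078,0.027,0,0,0]]

```text
time_s: 13.45
ee_pos: [447.5, -91.4, 111.2]
ee_rot: [-179.9, 0.6, 0.0]
force: [-4.7, -4.6, -3.0]
gripper_width: 35.7
gripper_force: 55.0
```

```bash
python3 ctl.py -38 15.5
```

```text
u -14.57 d 0.80 t 13.50 s_meas -42.0 s -42.0 v -0.2mm/s b 0.28N Y 20.6 F 4.50 Fmeas [-4.6 -5.6 -2.1] x -58.5 p [448.2 -91.7 111.2]
dY 2.9 ; s_next -42.1 v 0.3 F 4.72
dx [0.078 0.078 0.077 0.078 0.078] dy [0.016 0.019 0.022 0.023 0.024]
```

Emit:
send_rows:
  steps:
    - [[0.08,0.01,0,0,0],[0.08,0.014,0,0,0],[0.08,0.017,0,0,0],[0.08,0.02,0,0,0],[0.08,0.022,0,0,0]]

```text
time_s: 13.92
ee_pos: [461.6, -94.6, 110.5]
ee_rot: [-179.9, 0.9, 0.1]
force: [-7.7, -4.7, -2.4]
gripper_width: 35.7
gripper_force: 55.0
```

```bash
python3 ctl.py -32 15.5
```

```text
u -15.31 d 0.95 t 13.97 s_meas -40.3 s -40.3 v 5.1mm/s b 0.38N Y 23.9 F 4.62 Fmeas [-6.9 -5.2 -1.7] x -44.2 p [462.5 -94.8 110.5]
dY -5.8 ; s_next -37.3 v 6.7 F 3.99
dx [0.078 0.078 0.077 0.078 0.078] dy [0.067 0.067 0.065 0.064 0.061]
```

Emit:
send_rows:
  steps:
    - [[0.078,0.067,0,0,0],[0.078,0.067,0,0,0],[0.078,0.065,0,0,0],[0.078,0.063,0,0,0],[0.078,0.06,0,0,0]]

```text
time_s: 14.38
ee_pos: [478.1, -107.4, 110.6]
ee_rot: [-179.9, 0.8, 0.0]
force: [-4.9, -4.0, -3.4]
gripper_width: 35.5
gripper_force: 55.0
```

```bash
python3 ctl.py -28 12
```

```text
u -17.19 d 1.06 t 14.43 s_meas -36.0 s -36.0 v 10.0mm/s b 0.46N Y 18.4 F 3.92 Fmeas [-4.5 -5.2 -3.2] x -27.6 p [ 479.1 -108.   110.7]
dY -6.8 ; s_next -31.6 v 8.1 F 3.11
dx [0.06 0.06 0.06 0.06 0.06] dy [0.057 0.055 0.053 0.051 0.049]
```

Emit:
send_rows:
  steps:
    - [[0.06,0.057,0,0,0],[0.06,0.055,0,0,0],[0.06,0.053,0,0,0],[0.06,0.051,0,0,0],[0.06,0.049,0,0,0]]

```text
time_s: 14.85
ee_pos: [491.7, -118.0, 111.1]
ee_rot: [-179.9, 0.5, -0.0]
force: [-4.1, -3.2, -1.6]
gripper_width: 35.8
gripper_force: 55.0
```

```bash
python3 ctl.py -30 14
```

```text
u -18.83 d 1.18 t 14.90 s_meas -32.3 s -32.2 v 6.6mm/s b 0.41N Y 12.0 F 3.18 Fmeas [-3.  -4.5 -2.9] x -13.8 p [ 492.9 -118.5  111.3]
dY -1.0 ; s_next -30.1 v 2.8 F 2.96
dx [0.07 0.07 0.07 0.07 0.07] dy [0.018 0.015 0.012 0.009 0.006]
```

Emit:
send_rows:
  steps:
    - [[0.05,0.013,0,0,0],[0.05,0.011,0,0,0],[0.05,0.009,0,0,0],[0.05,0.007,0,0,0],[0.05,0.005,0,0,0]]

```text
time_s: 15.32
ee_pos: [505.9, -120.7, 113.0]
ee_rot: [-180.0, -0.0, -0.0]
force: [-2.0, -3.4, -1.9]
gripper_width: 35.8
gripper_force: 55.0
```

```bash
python3 ctl.py -33 14
```

```text
u -19.60 d 1.21 t 15.37 s_meas -30.5 s -30.5 v 1.9mm/s b 0.39N Y 11.1 F 3.00 Fmeas [-1.3 -2.8 -3.2] x -0.2 p [ 506.5 -120.8  113.1]
dY 0.5 ; s_next -30.3 v -0.7 F 3.02
dx [0.07 0.07 0.07 0.07 0.07] dy [-0.004 -0.007 -0.01  -0.012 -0.015]
```

Emit:
send_rows:
  steps:
    - [[0.06,-0.004,0,0,0],[0.06,-0.007,0,0,0],[0.06,-0.01,0,0,0],[0.06,-0.013,0,0,0],[0.06,-0.016,0,0,0]]

```text
time_s: 15.78
ee_pos: [518.1, -118.8, 113.1]
ee_rot: [180.0, -0.0, -0.0]
force: [-1.3, -3.6, -1.9]
gripper_width: 35.6
gripper_force: 55.0
```

```bash
python3 ctl.py -35 14
```

```text
u -19.83 d 1.21 t 15.83 s_meas -30.0 s -30.0 v 0.3mm/s b 0.40N Y 12.2 F 3.04 Fmeas [-1.4 -2.5 -2.5] x 11.9 p [ 518.6 -118.7  113.1]
dY -1.2 ; s_next -30.2 v -1.4 F 2.97
dx [0.07 0.07 0.07 0.07 0.07] dy [-0.008 -0.011 -0.014 -0.016 -0.019]
```

Emit:
send_rows:
  steps:
    - [[0.07,-0.008,0,0,0],[0.07,-0.011,0,0,0],[0.07,-0.014,0,0,0],[0.07,-0.017,0,0,0],[0.07,-0.02,0,0,0]]

```text
time_s: 16.25
ee_pos: [532.0, -115.9, 113.0]
ee_rot: [-180.0, -0.0, -0.0]
force: [-1.3, -2.6, -1.4]
gripper_width: 35.6
gripper_force: 55.0
```

```bash
python3 ctl.py -36 15
```

```text
u -19.78 d 1.33 t 16.30 s_meas -30.0 s -30.0 v -1.0mm/s b 0.41N Y 11.1 F 2.96 Fmeas [-0.6 -3.7 -2.3] x 26.0 p [ 532.7 -115.8  113. ]
dY 0.5 ; s_next -30.9 v -2.7 F 3.06
dx [0.075 0.075 0.075 0.075 0.075] dy [-0.032 -0.034 -0.036 -0.038 -0.039]
```

Emit:
send_rows:
  steps:
    - [[0.075,-0.032,0,0,0],[0.075,-0.034,0,0,0],[0.075,-0.036,0,0,0],[0.075,-0.038,0,0,0],[0.075,-0.04,0,0,0]]

```text
time_s: 16.72
ee_pos: [546.9, -108.6, 113.0]
ee_rot: [-180.0, -0.0, -0.0]
force: [0.5, -3.0, -2.4]
gripper_width: 35.8
gripper_force: 55.0
```

```bash
python3 ctl.py -36 15
```

```text
u -19.54 d 1.22 t 16.77 s_meas -30.6 s -30.7 v -1.8mm/s b 0.42N Y 12.0 F 3.07 Fmeas [ 0.6 -3.9 -2.1] x 40.9 p [ 547.6 -108.3  113. ]
dY 0.4 ; s_next -31.7 v -2.7 F 3.18
dx [0.075 0.075 0.075 0.075 0.075] dy [-0.039 -0.039 -0.038 -0.037 -0.034]
```

Emit:
send_rows:
  steps:
    - [[0.075,-0.039,0,0,0],[0.075,-0.039,0,0,0],[0.075,-0.038,0,0,0],[0.075,-0.037,0,0,0],[0.075,-0.034,0,0,0]]

```text
time_s: 17.18
ee_pos: [561.7, -101.1, 112.9]
ee_rot: [-180.0, 0.0, -0.0]
force: [-0.4, -3.0, -2.6]
gripper_width: 35.8
gripper_force: 55.0
```

```bash
python3 ctl.py -38 13
```

```text
u -19.24 d 1.22 t 17.23 s_meas -31.3 s -31.3 v -1.7mm/s b 0.45N Y 12.4 F 3.15 Fmeas [ 1.2 -3.2 -2.6] x 55.7 p [ 562.4 -100.9  112.9]
dY -0.5 ; s_next -32.3 v -2.8 F 3.18
dx [0.065 0.065 0.065 0.065 0.065] dy [-0.023 -0.019 -0.015 -0.01  -0.004]
```

Emit:
send_rows:
  steps:
    - [[0.07,-0.024,0,0,0],[0.07,-0.02,0,0,0],[0.065,-0.015,0,0,0],[0.065,-0.01,0,0,0],[0.06,-0.004,0,0,0]]

```text
time_s: 17.65
ee_pos: [574.5, -98.3, 112.8]
ee_rot: [-180.0, 0.1, -0.0]
force: [-1.3, -3.2, -2.0]
gripper_width: 35.7
gripper_force: 55.0
```

```bash
python3 ctl.py -40 0
```

```text
u -18.95 d 1.17 t 17.70 s_meas -32.0 s -32.0 v -2.0mm/s b 0.47N Y 11.7 F 3.14 Fmeas [-1.3 -3.4 -2.7] x 68.4 p [575.1 -98.3 112.8]
dY 0.3 ; s_next -33.3 v -3.7 F 3.26
dx [0. 0. 0. 0. 0.] dy [-0.001 -0.001 -0.001 -0.001 -0.001]
```

Emit:
send_rows:
  steps:
    - [[0,-0.002,0,0,0],[0,-0.002,0,0,0],[0,-0.002,0,0,0],[0,-0.002,0,0,0],[0,-0.002,0,0,0]]

```text
time_s: 18.12
ee_pos: [575.0, -98.0, 112.9]
ee_rot: [-180.0, -0.0, -0.0]
force: [1.2, -4.0, -4.9]
gripper_width: 35.5
gripper_force: 55.0
```

```bash
python3 ctl.py -40 0
```

```text
u -18.66 d 1.10 t 18.17 s_meas -32.7 s -32.7 v -2.0mm/s b 0.50N Y 12.0 F 3.22 Fmeas [ 1.1 -3.8 -4.9] x 68.3 p [575.  -98.  112.9]
dY -0.0 ; s_next -33.9 v -3.3 F 3.31
dx [0. 0. 0. 0. 0.] dy [0. 0. 0. 0. 0.]
```

Emit:
send_rows:
  steps:
    - [[0,0,0,0,0],[0,0,0,0,0],[0,0,0,0,0],[0,0,0,0,0],[0,0,0,0,0]]

```text
time_s: 18.58
ee_pos: [574.9, -98.0, 113.1]
ee_rot: [-180.0, -0.0, -0.0]
force: [1.9, -3.0, -4.6]
gripper_width: 36.3
gripper_force: 55.0
```

```bash
python3 ctl.py -40 0
```

```text
u -19.04 d 1.22 t 18.63 s_meas -31.8 s -31.8 v 2.1mm/s b 0.63N Y 12.1 F 3.16 Fmeas [ 2.  -4.1 -4.6] x 68.2 p [574.9 -98.  113.1]
dY -5.6 ; s_next -31.2 v -0.4 F 2.71
dx [0. 0. 0. 0. 0.] dy [0.028 0.028 0.028 0.028 0.028]
```

Emit:
send_rows:
  steps:
    - [[0,0.035,0,0,0],[0,0.035,0,0,0],[0,0.03,0,0,0],[0,0.03,0,0,0],[0,0.03,0,0,0]]

```text
time_s: 19.05
ee_pos: [574.9, -104.5, 113.0]
ee_rot: [-180.0, -0.0, -0.0]
force: [2.3, -2.8, -3.8]
gripper_width: 35.8
gripper_force: 55.0
```

```bash
python3 ctl.py -42 0
```

```text
u -19.47 d 1.19 t 19.10 s_meas -30.8 s -30.8 v -0.1mm/s b 0.66N Y 5.3 F 2.60 Fmeas [ 2.3 -2.3 -4.4] x 68.2 p [ 574.9 -104.8  113. ]
dY 1.6 ; s_next -32.1 v -4.9 F 2.80
dx [0. 0. 0. 0. 0.] dy [-0.008 -0.008 -0.008 -0.008 -0.008]
```

Emit:
send_rows:
  steps:
    - [[0,-0.007,0,0,0],[0,-0.007,0,0,0],[0,-0.007,0,0,0],[0,-0.007,0,0,0],[0,-0.007,0,0,0]]

```text
time_s: 19.52
ee_pos: [574.7, -102.9, 112.9]
ee_rot: [180.0, -0.0, -0.0]
force: [1.7, -3.7, -4.0]
gripper_width: 35.7
gripper_force: 55.0
```

```bash
python3 ctl.py -50 0
```

```text
u -18.38 d 1.18 t 19.57 s_meas -33.3 s -33.2 v -7.6mm/s b 0.59N Y 7.2 F 2.91 Fmeas [ 1.9 -2.3 -4.2] x 68.0 p [ 574.7 -102.9  112.9]
dY 5.1 ; s_next -37.6 v -10.2 F 3.59
dx [0. 0. 0. 0. 0.] dy [-0.025 -0.025 -0.025 -0.025 -0.025]
```

Emit:
send_rows:
  steps:
    - [[0,-0.025,0,0,0],[0,-0.025,0,0,0],[0,-0.025,0,0,0],[0,-0.025,0,0,0],[0,-0.025,0,0,0]]

```text
time_s: 19.98
ee_pos: [574.6, -97.9, 112.8]
ee_rot: [180.0, 0.0, -0.0]
force: [2.1, -4.4, -5.9]
gripper_width: 35.8
gripper_force: 55.0
```

```bash
python3 ctl.py -65 0
```

```text
u -16.78 d 1.01 t 20.03 s_meas -36.9 s -36.9 v -8.5mm/s b 0.63N Y 12.3 F 3.55 Fmeas [ 1.3 -3.7 -5. ] x 67.9 p [574.6 -97.7 112.8]
dY -2.2 ; s_next -41.5 v -12.0 F 3.72
dx [0. 0. 0. 0. 0.] dy [0.011 0.011 0.011 0.011 0.011]
```

Emit:
send_rows:
  steps:
    - [[0,0.01,0,0,0],[0,0.01,0,0,0],[0,0.01,0,0,0],[0,0.01,0,0,0],[0,0.01,0,0,0]]

```text
time_s: 20.45
ee_pos: [574.5, -100.1, 112.8]
ee_rot: [-180.0, 0.0, -0.0]
force: [1.6, -2.9, -4.8]
gripper_width: 36.0
gripper_force: 55.0
```

```bash
python3 ctl.py -74 0
```

```text
u -15.50 d 0.97 t 20.50 s_meas -39.8 s -39.9 v -7.9mm/s b 0.73N Y 9.9 F 3.58 Fmeas [ 1.3 -3.9 -4.9] x 67.8 p [ 574.5 -100.1  112.8]
dY -1.3 ; s_next -45.0 v -14.5 F 3.86
dx [0. 0. 0. 0. 0.] dy [0.007 0.007 0.007 0.007 0.007]
```

Emit:
send_rows:
  steps:
    - [[0,0.015,0,0,0],[0,0.015,0,0,0],[0,0.015,0,0,0],[0,0.015,0,0,0],[0,0.015,0,0,0]]

```text
time_s: 20.92
ee_pos: [574.4, -103.0, 112.8]
ee_rot: [-180.0, 0.0, -0.0]
force: [1.0, -3.7, -4.9]
gripper_width: 36.0
gripper_force: 55.0
```

```bash
python3 ctl.py -74 0
```

```text
u -13.89 d 0.76 t 20.97 s_meas -43.5 s -43.6 v -11.7mm/s b 0.82N Y 6.9 F 3.63 Fmeas [ 0.3 -3.7 -4.9] x 67.7 p [ 574.4 -103.2  112.8]
dY 7.0 ; s_next -50.6 v -17.2 F 4.64
dx [0. 0. 0. 0. 0.] dy [-0.035 -0.035 -0.035 -0.035 -0.035]
```

Emit:
send_rows:
  steps:
    - [[0,-0.035,0,0,0],[0,-0.035,0,0,0],[0,-0.035,0,0,0],[0,-0.035,0,0,0],[0,-0.035,0,0,0]]

```text
time_s: 21.38
ee_pos: [574.5, -95.9, 112.8]
ee_rot: [180.0, 0.0, -0.0]
force: [0.8, -5.2, -6.2]
gripper_width: 36.2
gripper_force: 55.0
```

```bash
python3 ctl.py -75 0
```

```text
u -11.58 d 0.56 t 21.43 s_meas -48.8 s -48.9 v -12.5mm/s b 0.92N Y 14.4 F 4.56 Fmeas [ 0.8 -4.1 -5.9] x 67.8 p [574.5 -95.6 112.8]
dY 2.2 ; s_next -55.0 v -13.9 F 5.16
dx [0. 0. 0. 0. 0.] dy [-0.011 -0.011 -0.011 -0.011 -0.011]
```

Emit:
send_rows:
  steps:
    - [[0,-0.01,0,0,0],[0,-0.01,0,0,0],[0,-0.01,0,0,0],[0,-0.01,0,0,0],[0,-0.01,0,0,0]]

```text
time_s: 21.85
ee_pos: [574.6, -94.1, 112.8]
ee_rot: [180.0, 0.0, -0.0]
force: [-0.4, -5.2, -6.7]
gripper_width: 35.5
gripper_force: 55.0
```

```bash
python3 ctl.py -77 0
```

```text
u -9.70 d 0.55 t 21.90 s_meas -53.0 s -53.1 v -9.4mm/s b 1.04N Y 15.9 F 4.97 Fmeas [ 0.1 -4.4 -6.7] x 67.8 p [574.5 -94.1 112.8]
dY 0.3 ; s_next -57.8 v -11.5 F 5.33
dx [0. 0. 0. 0. 0.] dy [-0.001 -0.001 -0.001 -0.001 -0.001]
```

Emit:
send_rows:
  steps:
    - [[0,0.02,0,0,0],[0,0.02,0,0,0],[0,0.02,0,0,0],[0,0.02,0,0,0],[0,0.02,0,0,0]]

```text
time_s: 22.32
ee_pos: [574.6, -98.2, 112.9]
ee_rot: [180.0, 0.0, -0.0]
force: [-1.0, -4.8, -6.1]
gripper_width: 36.2
gripper_force: 55.0
```

```bash
python3 ctl.py -77 0
```

```text
u -8.12 d 0.43 t 22.37 s_meas -56.6 s -56.7 v -10.5mm/s b 1.15N Y 11.6 F 4.92 Fmeas [ 0.  -5.3 -5.9] x 67.9 p [574.6 -98.4 112.9]
dY 8.1 ; s_next -62.6 v -13.5 F 5.93
dx [0. 0. 0. 0. 0.] dy [-0.041 -0.041 -0.041 -0.041 -0.041]
```

Emit:
send_rows:
  steps:
    - [[0,-0.03,0,0,0],[0,-0.03,0,0,0],[0,-0.03,0,0,0],[0,-0.03,0,0,0],[0,-0.03,0,0,0]]

```text
time_s: 22.78
ee_pos: [574.7, -92.5, 112.8]
ee_rot: [179.9, 0.0, -0.0]
force: [0.6, -6.2, -5.3]
gripper_width: 35.9
gripper_force: 55.0
```

```bash
python3 ctl.py -80 0
```

```text
u -5.80 d 0.44 t 22.83 s_meas -61.8 s -61.8 v -12.4mm/s b 1.21N Y 17.8 F 5.73 Fmeas [ 1.9 -5.7 -7.1] x 68.0 p [574.7 -92.2 112.8]
dY 5.5 ; s_next -67.7 v -12.1 F 6.55
dx [0. 0. 0. 0. 0.] dy [-0.028 -0.028 -0.028 -0.028 -0.028]
```

Emit:
send_rows:
  steps:
    - [[0,-0.025,0,0,0],[0,-0.025,0,0,0],[0,-0.025,0,0,0],[0,-0.025,0,0,0],[0,-0.025,0,0,0]]

```text
time_s: 23.25
ee_pos: [574.7, -87.7, 112.7]
ee_rot: [179.9, 0.0, -0.0]
force: [0.9, -6.9, -6.5]
gripper_width: 35.7
gripper_force: 55.0
```

```bash
python3 ctl.py -80 0
```

```text
u -4.04 d 0.58 t 23.30 s_meas -65.7 s -65.8 v -7.5mm/s b 1.33N Y 22.5 F 6.36 Fmeas [ 0.4 -6.9 -8. ] x 68.0 p [574.7 -87.5 112.7]
dY -1.0 ; s_next -68.9 v -6.9 F 6.51
dx [0. 0. 0. 0. 0.] dy [0.005 0.005 0.005 0.005 0.005]
```

Emit:
send_rows:
  steps:
    - [[0,0.02,0,0,0],[0,0.02,0,0,0],[0,0.02,0,0,0],[0,0.02,0,0,0],[0,0.02,0,0,0]]

```text
time_s: 23.72
ee_pos: [574.7, -91.7, 112.7]
ee_rot: [179.9, 0.0, -0.0]
force: [0.7, -7.1, -7.4]
gripper_width: 36.0
gripper_force: 55.0
```

Emit:
send_rows:
  steps:
    - [[0,0,0,0,0],[0,0,0,0,0],[0,0,0,0,0],[0,0,0,0,0],[0,0,0,0,0]]

```text
time_s: 24.13
ee_pos: [574.7, -91.8, 112.7]
ee_rot: [179.9, 0.0, -0.0]
force: [0.6, -7.0, -7.0]
gripper_width: 36.0
gripper_force: 55.0
```

```bash
python3 ctl.py -80 0
```

```text
u -1.78 d 0.44 t 24.18 s_meas -70.8 s -70.8 v -8.5mm/s b 1.40N Y 18.2 F 6.41 Fmeas [ 0.4 -6.  -6.7] x 68.0 p [574.7 -91.8 112.7]
dY 8.9 ; s_next -75.0 v 0.1 F 7.35
dx [0. 0. 0. 0. 0.] dy [-0.045 -0.045 -0.045 -0.045 -0.045]
```

Emit:
send_rows:
  steps:
    - [[0,0,0,0,0],[0,0,0,0,0],[0,0,0,0,0],[0,0,0,0,0],[0,0,0,0,0]]

```text
time_s: 24.6
ee_pos: [574.8, -91.9, 112.7]
ee_rot: [179.9, -0.0, 0.0]
force: [-0.1, -7.4, -6.5]
gripper_width: 35.9
gripper_force: 55.0
```

Emit:
send_rows:
  steps:
    - [[0,0.02,0,0,0],[0,0.02,0,0,0],[0,0.02,0,0,0],[0,0.02,0,0,0],[0,0.02,0,0,0]]

```text
time_s: 25.02
ee_pos: [574.8, -95.8, 112.8]
ee_rot: [179.9, -0.0, -0.0]
force: [0.9, -6.6, -6.3]
gripper_width: 35.5
gripper_force: 55.0
```

```bash
python3 ctl.py -80 0
```

```text
u 0.07 d 0.44 t 25.07 s_meas -75.0 s -75.0 v 0.0mm/s b 1.40N Y 14.0 F 6.41 Fmeas [-0.1 -7.3 -6.9] x 68.1 p [574.8 -96.  112.7]
dY 12.9 ; s_next -75.0 v 0.1 F 7.34
dx [0. 0. 0. 0. 0.] dy [-0.065 -0.065 -0.065 -0.065 -0.065]
```

Emit:
send_rows:
  steps:
    - [[0,0.1,0,0,0],[0,0.15,0,0,0],[0,0.15,0,0,0],[0,0.15,0,0,0],[0,0.15,0,0,0]]

```text
time_s: 25.48
ee_pos: [574.8, -123.4, 113.0]
ee_rot: [-180.0, -0.0, -0.0]
force: [-0.1, -5.0, -4.4]
gripper_width: 36.1
gripper_force: 55.0
```

Emit:
send_rows:
  steps:
    - [[0,0.15,0,0,0],[0,0.15,0,0,0],[0,0.15,0,0,0],[0,0.15,0,0,0],[0,0.15,0,0,0]]

```text
time_s: 25.9
ee_pos: [574.8, -153.1, 113.1]
ee_rot: [-179.9, -0.0, -0.0]
force: [0.3, -1.9, -4.7]
gripper_width: 36.0
gripper_force: 55.0
```

Emit:
send_rows:
  steps:
    - [[0,0.15,0,0,0],[0,0.15,0,0,0],[0,0.15,0,0,0],[0,0.15,0,0,0],[0,0.15,0,0,0]]

```text
time_s: 26.32
ee_pos: [574.7, -183.1, 113.0]
ee_rot: [-179.9, -0.0, -0.0]
force: [-0.1, -0.2, -2.3]
gripper_width: 35.7
gripper_force: 55.0
```

Emit:
send_rows:
  steps:
    - [[0,0.15,0,0,0],[0,0.15,0,0,0],[0,0.15,0,0,0],[0,0.3,0,0,0],[0,0.8,0,0,0]]

```text
time_s: 26.73
ee_pos: [574.5, -242.9, 112.9]
ee_rot: [-179.9, 0.0, 0.2]
force: [0.6, -0.4, -2.8]
gripper_width: 36.0
gripper_force: 55.0
```

Emit:
send_rows:
  steps:
    - [[-0.27,0.68,0,0,0],[-0.27,0.68,0,0,0],[-0.27,0.68,0,0,0],[-0.27,0.68,0,0,0],[-0.27,0.68,0,0,0]]

```text
time_s: 27.15
ee_pos: [519.7, -382.9, 112.9]
ee_rot: [-180.0, -0.0, -0.0]
force: [0.3, 0.4, -2.9]
gripper_width: 35.9
gripper_force: 55.0
```

Emit:
send_rows:
  steps:
    - [[0,0,0,0,0],[0,0,0,0,0],[0,0,0,0,0]]

```text
time_s: 27.4
ee_pos: [520.4, -381.1, 112.7]
ee_rot: [-179.9, 0.0, -0.1]
force: [0.0, -0.0, -2.1]
gripper_width: 36.1
gripper_force: 54.9
```

```bash
python3 ctl.py -75 0 reset | head -1; python3 - <<'E'
from h import *
f=env.grab_frame("wrist"); a=f["pixels"][:,:,::-1]; b=cv2.resize(env.grab_frame("scene")["pixels"][150:330,180:460,::-1],(640,411)); cv2.imwrite("pics/c.png",cv2.resize(np.vstack([a,b]),None,fx=.65,fy=.65))
E
```

```text
u 0.04 d 0.02 t 27.45 s_meas -75.1 s -75.1 v 0.0mm/s b 0.00N Y -250.1 F -12.60 Fmeas [ 0.3 -0.5 -2.6] x 14.0 p [ 520.7 -380.6  112.8]
```

View pics/c.png

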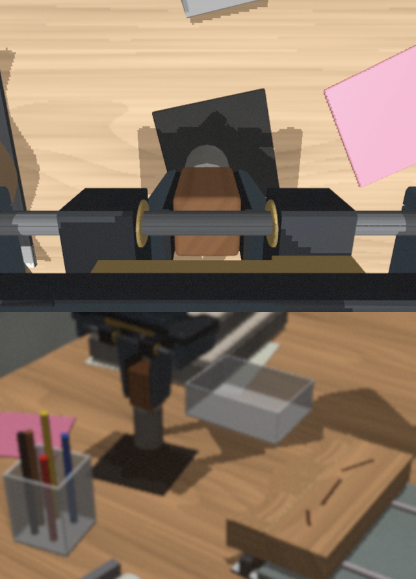

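The view shows the tool hanging upright over the black mat, with the bed back on its buffers. Next I'll lower it gently.

Emit:
send_rows:
  steps:
    - [[0,0.2,0.25,0,0],[0,0,0.25,0,0],[0,0,0.2,0,0],[0,0,0.1,0,0],[0,0,0.05,0,0]]

```text
time_s: 27.97
ee_pos: [519.9, -388.2, 77.1]
ee_rot: [-179.9, 0.1, -0.0]
force: [-0.7, 0.2, -1.2]
gripper_width: 36.0
gripper_force: 54.9
```

Emit:
send_rows:
  steps:
    - [[0,0,0.02,0,0],[0,0,0.02,0,0],[0,0,0.01,0,0],[0,0,0,0,0],[0,0,0,0,0]]

```text
time_s: 28.38
ee_pos: [520.8, -389.1, 77.3]
ee_rot: [180.0, -0.0, -0.0]
force: [-0.3, -0.3, -1.7]
gripper_width: 35.8
gripper_force: 54.9
```

Emit:
send_rows:
  steps:
    - [[0,0,0.02,0,0],[0,0,0.02,0,0],[0,0,0.015,0,0],[0,0,0,0,0],[0,0,0,0,0]]

```text
time_s: 28.8
ee_pos: [520.6, -388.9, 74.7]
ee_rot: [-180.0, 0.0, -0.0]
force: [-0.1, 0.0, -2.5]
gripper_width: 35.8
gripper_force: 54.9
```

Emit:
send_rows:
  steps:
    - [[0,0,0.012,0,0],[0,0,0.012,0,0],[0,0,0,0,0],[0,0,0,0,0],[0,0,0,0,0]]

```text
time_s: 29.22
ee_pos: [520.6, -388.9, 74.6]
ee_rot: [180.0, -0.0, -0.0]
force: [-2.3, 1.7, 5.9]
gripper_width: 35.9
gripper_force: 55.0
```

Fz rose to +5.9 N, so the tool is on the mat. Next I'll release it and retreat upwards.

Emit:
send_rows:
  steps:
    - [[0,0,0,0,0.5],[0,0,0,0,0.7],[0,0,0,0,1],[0,0,0,0,1],[0,0,0,0,1]]

```text
time_s: 29.63
ee_pos: [520.6, -389.0, 73.5]
ee_rot: [-180.0, 0.0, -0.0]
force: [0.0, -0.1, 0.2]
gripper_width: 66.1
gripper_force: 0.0
```

Emit:
send_rows:
  steps:
    - [[0,0,0,0,1],[0,0,0,0,1],[0,0,0,0,1],[0,0,0,0,1],[0,0,-0.2,0,1]]

```text
time_s: 30.05
ee_pos: [519.6, -388.2, 80.4]
ee_rot: [-179.9, 0.2, -0.0]
force: [-0.5, -0.3, -0.2]
gripper_width: 91.1
gripper_force: 0.0
```

Emit:
send_rows:
  steps:
    - [[0,0,-0.6,0,1],[0,0,-0.9,0,1],[0,0,-0.9,0,1],[0,0,-0.9,0,1],[0,0,0,0,1]]

```text
time_s: 30.47
ee_pos: [523.8, -391.4, 223.3]
ee_rot: [179.4, -0.7, -0.0]
force: [-0.1, -0.3, -0.5]
gripper_width: 90.9
gripper_force: 0.0
```

```bash
python3 ctl.py -75 0 reset | head -1; python3 - <<'E'
from h import *
f=env.grab_frame("wrist"); a=f["pixels"][:,:,::-1]; b=cv2.resize(env.grab_frame("scene")["pixels"][150:330,180:460,::-1],(640,411)); cv2.imwrite("pics/d.png",cv2.resize(np.vstack([a,b]),None,fx=.65,fy=.65))
E
```

```text
u -0.04 d -0.04 t 30.52 s_meas -74.9 s -74.9 v 0.0mm/s b 0.00N Y -260.4 F -13.36 Fmeas [ 1.3 -0.1 -0.1] x 15.9 p [ 522.6 -390.5  219.6]
```

View pics/d.png

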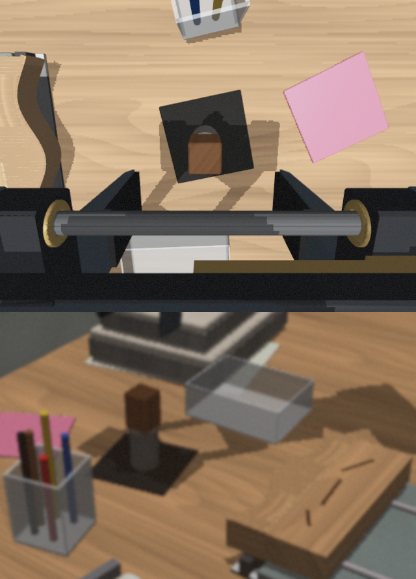

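The tool stands upright in the middle of the black mat, released. The bed is on its near buffers and the block has sprung back. I'll hand in.

Emit:
send_rows:
  steps:
    - [[0,0,0,0,1],[0,0,0,0,1],[0,0,0,0,1]]

```text
time_s: 30.87
ee_pos: [520.1, -388.6, 212.1]
ee_rot: [-179.9, 0.1, -0.0]
force: [-0.1, 0.0, 0.0]
gripper_width: 91.2
gripper_force: 0.0
```

```bash
python3 -c "
from workcell import env
print(env.job_done())"
```

```text
the job is handed in; nothing more can be done
None
```

The job is handed in at about 31 s with no verdict returned: the rub from near to far hollow was done with the bed afloat, though the force touched about 9 N by the wrist reading just before mid-stroke; the bed is back on its near buffers and the tool stands released on its black mat.

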